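Dry-fit the rungs of a fan trellis

ROBOT

A 6-joint arm with a two-finger parallel gripper is mounted at the origin on the work surface. World frame = base frame: x ahead of the robot, y to its left, z up, the work surface at z = 0. Lengths are in m, angles in rad, forces in N, time in s.
With the tool pointing down it reaches from about 0.35 to 0.775 m from the base axis. Payload 7.3 kg.
Tool frame: the origin (TCP) lies on the centre line of the jaws, within the pads' length; the fingertips stand 17 mm ahead of it and the grasp point (between the pads) lies 2 mm behind it (robot.tip_extent is the distance from the TCP to the fingertips, in m); z points along the fingers, y is the line along which they close (so a half turn about z gives the same grasp; the last joint's range is limited). The gripper opens to 92 mm and grips with 3 to 60 N. Pads are 19 mm wide; open, the fingers measure 130 mm over their backs; the gripper's body (75 mm by 190 mm) begins 47 mm behind the grasp point.
Start: joints at [1.183, 0.342, 1.524, -0, 1.275, -0.146], TCP at [0.126, 0.51, 0.244] pointing down, gripper open.
Joint ranges: [-2.53, 2.53], [-0.77, 2.02], [0.04, 2.7], [-1, 4.14], [0.28, 2.66], [-3.11, 3.11]. Speed limits (rad/s): [2.57, 2.57, 3.14, 3.14, 3.14, 3.14].

INTERFACE

Orientations are given as [roll, pitch, yaw] about the fixed x, y, z axes, in that order (R = Rz(yaw) Ry(pitch) Rx(roll)).
In Python, from cell import robot gives the robot as it stands.
- The arm moves only by the tool step_arm, never from a script. Its argument "motion" is a list of rows, each a list of 2 entries, a list of its own where there are three numbers: the shift along the tool's x, y, z in units of 60 mm (1.0 is 60 mm), then the turn about the tool's z in rad. In form: [[[x, y, z], spin], ...]. A call has 1 to 10 rows; each row is the pose to reach, as a shift and turn from the pose commanded when the call began, along the tool's axes at that moment; what a row does not reach only later rows make up. A row lasts 1/8 s, in which the tool goes at most 62.5 mm and 10.7 degrees, less where a joint would pass 70% of its speed; a pose out of reach is approached as far as the arm can. A call with a gripper value outside its range is refused whole. "hand" is the closure in counts, from 0 (fully open) to 255 (shut), set as the call begins (left out, the last holds). The fingers move at their own pace and stop on an object; "squeeze" is the grip in N (left out, the last holds). Time passes only in rows, so rows that repeat a pose let the fingers close. It gives the time, the measured TCP pose, the force, the opening and the grip force at its end, in the units of the state.
- robot.observe(): the state, without advancing time (a new reading comes with each control period).
- robot.read_camera(name): name is "side" or "top" or "wrist"; returns a dict with "pixels" (400x640x3 uint8, red, green, blue), "intrinsics" (3x3 intrinsics, pixels), "xyz" and "rotation" of the camera in the world; the wrist camera has in their place "T_tool_cam" (4x4, takes a point from camera to tool coordinates, whose origin is the TCP and whose axes are the flange's). Camera axes: x right, y up, looking along -z (the intrinsics and any distortion apply to the point x, -y, -z); pixel columns grow to the right and rows downward; lengths in m; the calibration is good to about 2 mm. A picture is of the moment at which its call begins: read the wrist's pose just before it. There is no depth.
- robot.hand_in(): hands the job in; it is judged then, once.
The state is a dict: "time": time; "qpos": joint angles; "qvel": joint speeds; "joint_efforts": joint torques, N m; "tool_pos": TCP position; "tool_rot": TCP orientation; "contact_force": force on the tool from outside, world axes, zero at the start; "torque": the same for the moment, N m; "opening": finger opening in m; "grip_force": force on a finger pad.
Only numpy, scipy, OpenCV 4.12 (cv2) and the standard library are available. Lean on these libraries where they do the work, as an engineer would, in place of code of your own. Each camera call takes 0.05 s, during which the arm holds its last target. There are 200 camera calls.

TASK

Lay out the pot-plant trellis ready for gluing: set the four loose wooden rungs flat across the two spread rails on the grey board, one on each pencilled place and square to the trellis, the longest at the wide end and so on down to the shortest at the narrow end, each sticking out about equally past both rails. Lay them down rather than letting them drop, and leave the glue gun where it is.

Things in the scene. Friction and masses are not known exactly. Their poses are not given: they have to be found in the camera images.
- rung_120_centre (a point): centre (half-way up) of a loose trellis rung: a plain pale stripwood bar 120 mm long, 20 mm wide, 15 mm high, about 20 g, with a tiny pilot hole near each end. It starts lying flat on its 20 mm wide face on the 3 mm thick green cutting mat. x runs along its length, y across its width, z up.
- rung_145_centre (a point): centre (half-way up) of a loose trellis rung: a plain pale stripwood bar 145 mm long, 20 mm wide, 15 mm high, about 24 g, with a tiny pilot hole near each end. It starts lying flat on its 20 mm wide face on the 3 mm thick green cutting mat. x runs along its length, y across its width, z up.
- rung_170_centre (a point): centre (half-way up) of a loose trellis rung: a plain pale stripwood bar 170 mm long, 20 mm wide, 15 mm high, about 29 g, with a tiny pilot hole near each end. It starts lying flat on its 20 mm wide face on the 3 mm thick green cutting mat. x runs along its length, y across its width, z up.
- rung_195_centre (a point): centre (half-way up) of a loose trellis rung: a plain pale stripwood bar 195 mm long, 20 mm wide, 15 mm high, about 33 g, with a tiny pilot hole near each end. It starts lying flat on its 20 mm wide face on the 3 mm thick green cutting mat. x runs along its length, y across its width, z up.
- mark_1: rung place, the narrow end: pencilled outline 120 x 21 mm on the fixed 9 mm grey board, its lines drawn also across the two fixed rails (15 wide, 10 high, here 80 mm apart centre to centre). Origin: midway between the rails, level with their tops (19 mm above the table), where the middle of the rung's underside belongs. x along the outline, y towards the wide end, z up. Places are 70 mm apart.
- mark_2: rung place, second from the narrow end: pencilled outline 145 x 21 mm on the fixed 9 mm grey board, its lines drawn also across the two fixed rails (15 wide, 10 high, here 105 mm apart centre to centre). Origin: midway between the rails, level with their tops (19 mm above the table), where the middle of the rung's underside belongs. x along the outline, y towards the wide end, z up. Places are 70 mm apart.
- mark_3: rung place, second from the wide end: pencilled outline 170 x 21 mm on the fixed 9 mm grey board, its lines drawn also across the two fixed rails (15 wide, 10 high, here 130 mm apart centre to centre). Origin: midway between the rails, level with their tops (19 mm above the table), where the middle of the rung's underside belongs. x along the outline, y towards the wide end, z up. Places are 70 mm apart.
- mark_4: rung place, the wide end: pencilled outline 195 x 21 mm on the fixed 9 mm grey board, its lines drawn also across the two fixed rails (15 wide, 10 high, here 155 mm apart centre to centre). Origin: midway between the rails, level with their tops (19 mm above the table), where the middle of the rung's underside belongs. x along the outline, y towards the wide end, z up. Places are 70 mm apart.
- glue_gun_centre (a point): middle of the barrel of a dark green cordless hot-glue gun lying on its side on the table beyond the work, about 210 x 140 mm and 38 mm high; a bystander.
Mind the look-alikes: they are no part of the job. What is shaped like the part that bears rung_170_centre but yellow is not meant.

How it is judged:
At the end, for the whole second after the job is handed in: Each rung rests on both rails at the place of its size (195 at mark_4, 170 at mark_3, 145 at mark_2, 120 at mark_1): centre within 12 mm of the mark's seen from above, within 0.15 rad of square to the trellis, flat within 0.1 rad, centre height within 4 mm of lying on the rails, at rest (horizontal distance between rung_120_centre and mark_1 below 0.012 m and angle between the x axis of rung_120_centre and the x axis of mark_1, either way round below 0.15 rad and angle between the z axis of rung_120_centre and the z axis of mark_1, either way round below 0.1 rad and z of rung_120_centre in the frame of mark_1 between 0.0035 and 0.0115 m and linear speed of each of rung_120, rung_145, rung_170, rung_195 below 0.02 m/s and horizontal distance between rung_145_centre and mark_2 below 0.012 m and angle between the x axis of rung_145_centre and the x axis of mark_2, either way round below 0.15 rad and angle between the z axis of rung_145_centre and the z axis of mark_2, either way round below 0.1 rad and z of rung_145_centre in the frame of mark_2 between 0.0035 and 0.0115 m and horizontal distance between rung_170_centre and mark_3 below 0.012 m and angle between the x axis of rung_170_centre and the x axis of mark_3, either way round below 0.15 rad and angle between the z axis of rung_170_centre and the z axis of mark_3, either way round below 0.1 rad and z of rung_170_centre in the frame of mark_3 between 0.0035 and 0.0115 m and horizontal distance between rung_195_centre and mark_4 below 0.012 m and angle between the x axis of rung_195_centre and the x axis of mark_4, either way round below 0.15 rad and angle between the z axis of rung_195_centre and the z axis of mark_4, either way round below 0.1 rad and z of rung_195_centre in the frame of mark_4 between 0.0035 and 0.0115 m); the robot touches nothing.
It fails at once if the glue gun was moved by more than 20 mm (distance of glue_gun_centre from where it was at the start of the episode above 0.02 m).
It fails at once if a rung was dropped or thrown (moving faster than 0.8 m/s out of the fingers) ((linear speed of rung_120 above 0.8 m/s and contact force between rung_120 and the fingers below 0.05 N) or (linear speed of rung_145 above 0.8 m/s and contact force between rung_145 and the fingers below 0.05 N) or (linear speed of rung_170 above 0.8 m/s and contact force between rung_170 and the fingers below 0.05 N) or (linear speed of rung_195 above 0.8 m/s and contact force between rung_195 and the fingers below 0.05 N)).
It also fails if it takes over 102 s, if anything falls off the work surface, if the arm or the gripper's body presses on something with over 40 N, if the wrist force passes 120 N, or if a joint passes its speed limit or range.

## Working session

There is one attempt and no reset: what is moved stays moved. The work goes in short steps, Python scripts to look and compute and a tool call to move; the robot and the scene stay as the last step left them, time stands still between calls to the robot, and variables do not carry over. Pictures are saved under pics/ and viewed, at most 14 in all, crops included, and the job is handed in when it is done.

Besides the shell and the picture viewer there is one more tool, called after ">>>" in YAML: its name, and indented under it one key for each argument. step_arm: Moves the arm, as the interface text tells. Its arguments: {"type":"object","properties":{"motion":{"type":"array"},"hand":{"type":"number"},"squeeze":{"type":"number"}},"required":["motion"]}

```bash
mkdir -p pics; ls; python3 - <<'E'
from cell import robot
import cv2,numpy as np
s=robot.observe();print({k:np.round(v,3).tolist() for k,v in s.items()})
for n in ["top","side"]:
    c=robot.read_camera(n);cv2.imwrite(f"pics/{n}0.png",c["pixels"][:,:,::-1])
    print(n,np.round(c["intrinsics"],1).tolist(),c["xyz"],np.round(c["rotation"],3).tolist(),c.keys())
c=robot.read_camera("wrist");print(np.round(c["T_tool_cam"],3).tolist())
E
```

```text
pics
{'time': 0.0, 'qpos': [1.183, 0.343, 1.525, -0.0, 1.275, -0.146], 'qvel': [0.001, 0.001, -0.001, 0.001, 0.001, -0.002], 'joint_efforts': [-0.001, -43.124, -24.421, 0.072, 0.056, -0.0], 'tool_pos': [0.126, 0.509, 0.243], 'tool_rot': [-3.14, -0.0, 2.9], 'contact_force': [-0.405, 0.817, -0.148], 'torque': [-0.028, 0.008, -0.02], 'grip_force': 0.0, 'opening': 0.092}
top [[489.3, 0.0, 320.7], [0.0, 489.3, 195.0], [0.0, 0.0, 1.0]] [ 0.39753591 -0.0051713   1.39802928] [0.104, 0.008, -1.568] dict_keys(['pixels', 'intrinsics', 'xyz', 'rotation'])
side [[386.2, 0.0, 320.8], [0.0, 386.2, 204.6], [0.0, 0.0, 1.0]] [ 0.41311662 -0.81063449  0.93941839] [0.751, -0.008, -0.148] dict_keys(['pixels', 'intrinsics', 'xyz', 'rotation'])
[[0.001, 0.966, 0.26, 0.069], [1.0, -0.001, 0.0, 0.0], [0.001, 0.26, -0.966, -0.141], [0.0, 0.0, 0.0, 1.0]]
```

View pics/top0.png

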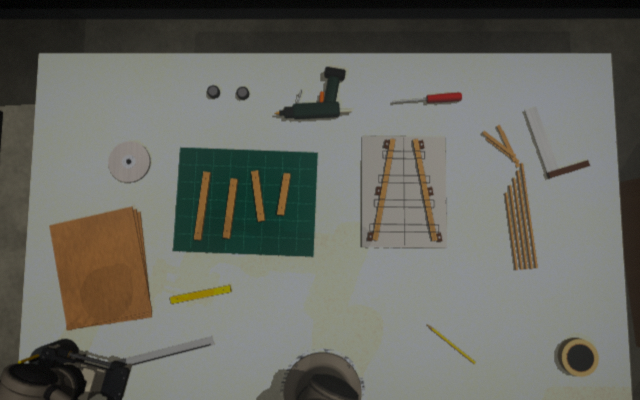

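View pics/side0.png

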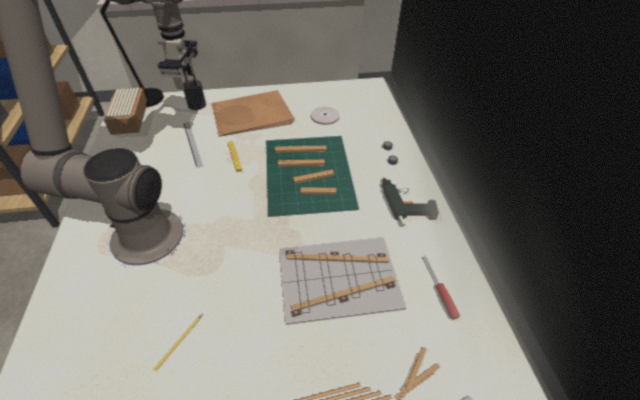

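The top view shows four loose bars on the mat at (202,205), (230,208), (257,195) and (284,194). The board is at (404,192), with its narrow end at the top. Possible look-alikes are the yellow bar (200,294), the stick bundle (520,215), the two short sticks (500,143) and the rails themselves.

```bash
cat > h.py <<'E'
from cell import robot
import cv2,numpy as np
from scipy.spatial.transform import Rotation as R
def cam(n):
    s=robot.observe();c=robot.read_camera(n)
    if n=="wrist":
        T=np.eye(4);T[:3,:3]=R.from_euler("xyz",s["tool_rot"]).as_matrix();T[:3,3]=s["tool_pos"]
        T=T@np.array(c["T_tool_cam"]);c["p"],c["R"]=T[:3,3],T[:3,:3]
    else: c["p"],c["R"]=np.array(c["xyz"]),R.from_euler("xyz",c["rotation"]).as_matrix()
    return c
def ray(c,uv,z):
    uv=np.atleast_2d(np.asarray(uv,float)); K=c["intrinsics"]
    d=np.c_[(uv[:,0]-K[0,2])/K[0,0],-(uv[:,1]-K[1,2])/K[1,1],-np.ones(len(uv))]@c["R"].T
    return c["p"]+d*((z-c["p"][2])/d[:,2])[:,None]
def proj(c,P):
    q=(np.atleast_2d(P)-c["p"])@c["R"]; K=c["intrinsics"]
    return np.c_[K[0,0]*q[:,0]/-q[:,2]+K[0,2],K[1,1]*-q[:,1]/-q[:,2]+K[1,2]]
def wood(c,box=None):
    h=cv2.cvtColor(c["pixels"],cv2.COLOR_RGB2HSV)
    m=cv2.inRange(h,(8,70,70),(24,255,255))
    if box: k=np.zeros_like(m);x0,y0,x1,y1=box;k[y0:y1,x0:x1]=255;m&=k
    return m
def bars(c,m,z,amin=100):
    out=[]
    for k in cv2.findContours(m,cv2.RETR_EXTERNAL,cv2.CHAIN_APPROX_NONE)[0]:
        if cv2.contourArea(k)<amin: continue
        P=ray(c,k[:,0,:],z)[:,:2].astype(np.float32)
        (cx,cy),(w,h),a=cv2.minAreaRect(P*1000); L,W=max(w,h),min(w,h)
        a=a if w>=h else a+90
        out.append((cx,cy,L,W,(a+90)%180-90,k[:,0].mean(0)))
    return out
E
python3 - <<'E'
from h import *
c=cam("top")
for b in bars(c,wood(c,(176,150,316,254)),.018): print("rung",np.round(b[:5],1),b[5].round())
for b in bars(c,wood(c,(362,136,446,246)),.019): print("rail",np.round(b[:5],1),b[5].round())
cr=c["pixels"][130:255,165:455,::-1]
cv2.imwrite("pics/crop1.png",cv2.resize(cr[:,190:],None,fx=5,fy=4.6,interpolation=cv2.INTER_CUBIC))
E
```

```text
rung [504.6 263.3 170.5  21.6  -6.2] [230. 208.]
rung [545.4 111.7 120.3  21.   -8.7] [283. 194.]
rung [511.4 343.2 193.6  21.6  -6.4] [202. 206.]
rung [540.1 185.1 145.5  21.2   8.5] [258. 196.]
rail [ 559.3 -289.9  293.4   26.4    8.2] [425. 188.]
rail [ 559.  -170.1  295.4   26.2   -8.9] [383. 188.]
```

View pics/crop1.png

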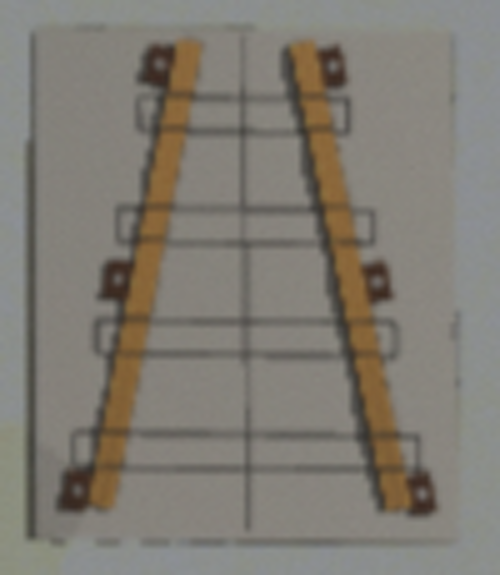

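The crop shows four outlines with centres at crop pixels (244,114), (245.5,225.5), (246.5,338.5) and (245,450.5). The widest is at the bottom, nearest the robot. The four mat bars measure 170.5, 120.3, 193.6 and 145.5 mm long, which matches the given sizes, so they are the ones I want.

```bash
python3 - <<'E'
from h import *
c=cam("top")
k=np.array([[138,96,350,132],[117,208,374,243],[96,321,397,356],[71,433,419,468]],float)
f=lambda x,y:np.c_[355+(x+.5)/5-.5,130+(y+.5)/4.6-.5]
ct=ray(c,f((k[:,0]+k[:,2])/2,(k[:,1]+k[:,3])/2),.009)[:,:2]
l=ray(c,f(k[:,0],k[:,1]),.009)-ray(c,f(k[:,2],k[:,1]),.009)
print((ct*1000).round(1),np.linalg.norm(l,axis=1).round(4),(np.diff(ct,axis=0)*1000).round(1))
from numpy.polynomial import polynomial as P
b,a=np.polyfit(np.arange(4),ct[:,0],1),np.polyfit(np.arange(4),ct[:,1],1)
print("fit",b,a,"dir deg",np.degrees(np.arctan2(a[0],b[0])))
# close crop of the rungs
cv2.imwrite("pics/crop2.png",cv2.resize(c["pixels"][145:260,170:322,::-1],None,fx=4,fy=4,interpolation=cv2.INTER_CUBIC))
E
```

```text
[[ 660.5 -231.3]
 [ 590.1 -231.2]
 [ 519.6 -230.7]
 [ 450.4 -228.9]] [0.1219 0.147  0.1712 0.1969] [[-70.3   0.1]
 [-70.5   0.4]
 [-69.2   1.8]]
fit [-0.07006655  0.66026035] [ 0.0007725  -0.23167433] dir deg 179.36832882455386
```

View pics/crop2.png

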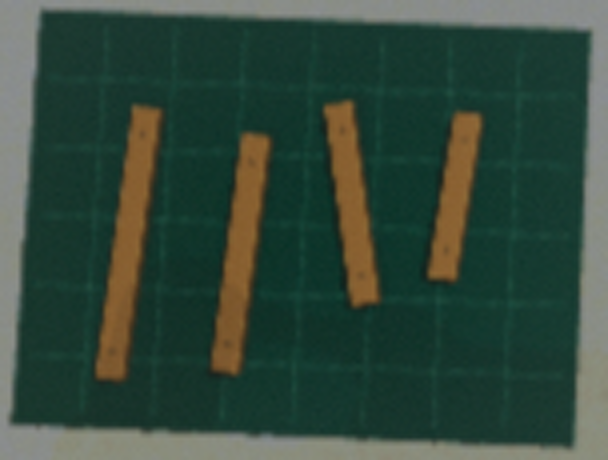

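The close crop shows four plain pale bars, each with a pilot hole near both ends: 195 at (128,243), 170 at (240,255), 145 at (351,204) and 120 at (455,196). There is no yellow one among them. The marks lie 70 mm apart as specified, at x = 660, 590, 520 and 450 with y ≈ -231. Next I plan the moves.

```bash
cat > plan.py <<'E'
import numpy as np
# pose = x,y,z (mm), yaw deg (tool down). shift in tool axes / 60mm and spin
def step(a,b):
    y=np.radians(a[3]);d=np.array(b[:3])-a[:3]
    s=np.array([d@[np.cos(y),np.sin(y),0],d@[np.sin(y),-np.cos(y),0],-d[2]])/60
    w=np.radians(a[3]-b[3]); return np.round(s,2).tolist(),round(float(w),3)
def after(a,s,w):
    y=np.radians(a[3]);s=np.array(s)*60
    return [a[0]+s[0]*np.cos(y)+s[1]*np.sin(y),a[1]+s[0]*np.sin(y)-s[1]*np.cos(y),a[2]-s[2],a[3]-np.degrees(w)]
def chain(a,*ts):
    for t in ts:
        s,w=step(a,t);a=after(a,s,w);print(s,w,"->",np.round(a,1))
    return a
E
python3 - <<'E'
from plan import *
a=[126,510,244,np.degrees(2.9)]
R={195:(511.4,343.2,-6.4,450,-229.5),170:(504.6,263.3,-6.2,520,-230),145:(540.1,185.1,8.5,590,-231),120:(545.4,111.7,-8.7,660,-231.5)}
for L,(x,y,t,mx,my) in R.items():
    print(L)
    a=chain(a,(x,y,120,180+t),(x,y,22.5,180+t),(x,y,120,180+t),(mx,my,120,90),(mx,my,39,90),(mx,my,120,90))
E
```

```text
195
[-6.9, -1.16, 2.07] -0.13 -> [511.3 343.4 119.8 173.6]
[-0.0, -0.0, 1.62] 0.0 -> [511.3 343.4  22.6 173.6]
[-0.0, -0.0, -1.62] 0.0 -> [511.3 343.4 119.8 173.6]
[-0.05, -9.6, -0.0] 1.459 -> [ 450.2 -229.4  119.8   90. ]
[-0.0, -0.0, 1.35] 0.0 -> [ 450.2 -229.4   38.8   90. ]
[-0.0, -0.0, -1.35] 0.0 -> [ 450.2 -229.4  119.8   90. ]
170
[8.21, 0.91, -0.0] -1.462 -> [504.7 263.2 119.8 173.8]
[0.0, 0.0, 1.62] -0.0 -> [504.7 263.2  22.6 173.8]
[0.0, 0.0, -1.62] -0.0 -> [504.7 263.2 119.8 173.8]
[-1.15, -8.14, -0.0] 1.462 -> [ 520.3 -229.8  119.8   90. ]
[-0.0, -0.01, 1.35] 0.0 -> [ 519.7 -229.8   38.8   90. ]
[-0.0, 0.0, -1.35] 0.0 -> [ 519.7 -229.8  119.8   90. ]
145
[6.91, 0.34, -0.0] -1.719 -> [540.  184.8 119.8 188.5]
[-0.0, 0.0, 1.62] 0.0 -> [540.  184.8  22.6 188.5]
[-0.0, 0.0, -1.62] 0.0 -> [540.  184.8 119.8 188.5]
[0.2, -6.98, -0.0] 1.719 -> [ 590.1 -231.1  119.8   90. ]
[0.0, -0.0, 1.35] 0.0 -> [ 590.1 -231.1   38.8   90. ]
[0.0, -0.0, -1.35] 0.0 -> [ 590.1 -231.1  119.8   90. ]
120
[5.71, -0.74, -0.0] -1.419 -> [545.6 111.5 119.8 171.3]
[0.0, 0.0, 1.62] 0.0 -> [545.6 111.5  22.6 171.3]
[0.0, 0.0, -1.62] 0.0 -> [545.6 111.5 119.8 171.3]
[-2.75, -5.36, -0.0] 1.419 -> [ 660.2 -231.4  119.8   90. ]
[-0.0, -0.0, 1.35] 0.0 -> [ 660.2 -231.4   38.8   90. ]
[-0.0, -0.0, -1.35] 0.0 -> [ 660.2 -231.4  119.8   90. ]
```

>>> step_arm:
  motion:
    - [[-6.9,-1.16,2.07],-0.13]
    - [[-6.9,-1.16,2.07],-0.13]
    - [[-6.9,-1.16,2.07],-0.13]
    - [[-6.9,-1.16,2.07],-0.13]
    - [[-6.9,-1.16,2.07],-0.13]
    - [[-6.9,-1.16,2.07],-0.13]
    - [[-6.9,-1.16,2.07],-0.13]
    - [[-6.9,-1.16,2.07],-0.13]
    - [[-6.9,-1.16,2.07],-0.13]
    - [[-6.9,-1.16,2.07],-0.13]
  hand: 130
  squeeze: 15

```text
time: 1.5
tool_pos: [0.51, 0.344, 0.1201]
tool_rot: [3.141, 0.0, 3.031]
contact_force: [0.1, 0.3, -0.1]
opening: 0.045
grip_force: 0.0
```

```bash
python3 - <<'E'
from h import *
s=robot.observe();print(s["time"],s["tool_pos"].round(4) if hasattr(s["tool_pos"],"round") else s["tool_pos"],s["tool_rot"],s["opening"],s["contact_force"])
c=cam("wrist");cv2.imwrite("pics/w1.png",c["pixels"][:,:,::-1])
for b in bars(c,wood(c),.018,800): print(np.round(b[:5],1),b[5].round())
E
```

```text
1.5 [0.51   0.344  0.1201] [3.14109718e+00 2.79336547e-04 3.03130827e+00] 0.04496685531701432 [ 0.07081232  0.31512903 -0.08101437]
[620.6 380.6 295.6   8.9  83.7] [365. 314.]
[510.  123.8  49.3  30.5  -8.4] [ 74. 229.]
[498.6 183.7  57.7  28.7   8.6] [130. 211.]
[478.2 269.  111.6  23.3  -6.3] [224. 176.]
[488.4 346.5 143.6  20.4  -6.1] [316. 176.]
[432.2 553.3 146.7 101.5   9.9] [566.  84.]
```

View pics/w1.png

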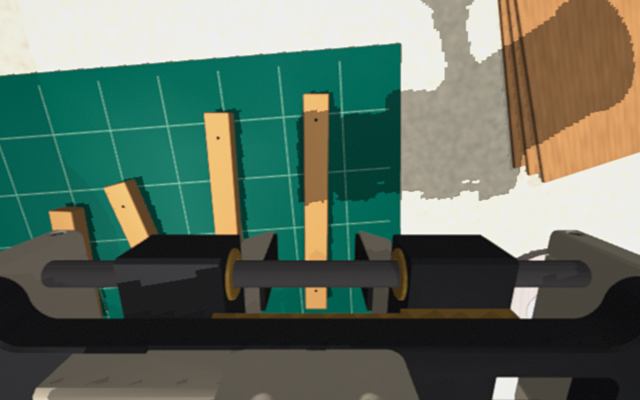

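The wrist view shows the 195 rung at column 316, centred between the fingers, and its angle matches the measurement. I'll go down now.

>>> step_arm:
  motion:
    - [[0,0,0.7],0]
    - [[0,0,1.2],0]
    - [[0,0,1.5],0]
    - [[0,0,1.62],0]
    - [[0,0,1.62],0]
    - [[0,0,1.62],0]
    - [[0,0,1.62],0]

```text
time: 2.42
tool_pos: [0.5115, 0.3433, 0.0233]
tool_rot: [3.141, 0.001, 3.03]
contact_force: [0.5, -0.3, -0.9]
opening: 0.0449
grip_force: 0.0
```

>>> step_arm:
  motion:
    - [[0,0,0],0]
    - [[0,0,0],0]
    - [[0,0,0],0]
    - [[0,0,0],0]
    - [[0,0,0],0]
    - [[0,0,0],0]
  hand: 255
  squeeze: 15

```text
time: 3.18
tool_pos: [0.511, 0.3431, 0.0224]
tool_rot: [3.141, 0.0, 3.03]
contact_force: [-0.4, -0.8, 0.8]
opening: 0.0199
grip_force: 15.0
```

>>> step_arm:
  motion:
    - [[0,0,-0.2],0]
    - [[0,0,-0.6],0]
    - [[0,0,-1.1],0]
    - [[0,0,-1.5],0]
    - [[0,0,-1.62],0]
    - [[0,0,-1.62],0]
    - [[0,0,-1.62],0]

```text
time: 4.05
tool_pos: [0.5104, 0.3428, 0.1184]
tool_rot: [-3.141, -0.002, 3.03]
contact_force: [-0.0, 0.3, -0.2]
opening: 0.0196
grip_force: 15.0
```

>>> step_arm:
  motion:
    - [[0,-0.6,0],0.1]
    - [[0,-1.5,0],0.25]
    - [[0,-2.5,0],0.42]
    - [[0,-3.5,0],0.59]
    - [[0,-4.5,0],0.76]
    - [[0,-5.5,0],0.93]
    - [[0,-6.5,0],1.1]
    - [[0,-7.5,0],1.26]
    - [[0,-8.4,0],1.38]
    - [[-0.05,-9.2,0],1.459]

```text
time: 5.3
tool_pos: [0.4514, -0.2076, 0.1187]
tool_rot: [-3.14, -0.001, 1.567]
contact_force: [0.4, -0.0, -0.3]
opening: 0.0198
grip_force: 15.0
```

```bash
python3 - <<'E'
from plan import *
a=after([511.3,343.4,119.8,173.6],[-.05,-9.2,0],1.459);print(a);chain(a,(450,-229.5,119.8,90))
E
```

```text
[np.float64(452.75045317959007), np.float64(-205.49429817326813), np.float64(119.8), np.float64(90.00545769041288)]
[-0.4, -0.05, -0.0] 0.0 -> [ 449.8 -229.5  119.8   90. ]
```

>>> step_arm:
  motion:
    - [[-0.4,-0.05,0],0]
    - [[-0.4,-0.05,0],0]
    - [[-0.4,-0.05,0.5],0]
    - [[-0.4,-0.05,0.9],0]
    - [[-0.4,-0.05,1.15],0]
    - [[-0.4,-0.05,1.25],0]
    - [[-0.4,-0.05,1.31],0]
    - [[-0.4,-0.05,1.35],0]
    - [[-0.4,-0.05,1.35],0]
    - [[-0.4,-0.05,1.35],0]

```text
time: 6.55
tool_pos: [0.4495, -0.23, 0.0388]
tool_rot: [3.141, 0.0, 1.571]
contact_force: [0.0, 0.4, -0.5]
opening: 0.0197
grip_force: 15.0
```

>>> step_arm:
  motion:
    - [[0,0,0],0]
    - [[0,0,0],0]
    - [[0,0,0],0]
    - [[0,0,0],0]
    - [[0,0,-0.2],0]
    - [[0,0,-0.6],0]
    - [[0,0,-1.2],0]
    - [[0,0,-1.35],0]
    - [[0,0,-1.35],0]
  hand: 130

```text
time: 7.68
tool_pos: [0.4495, -0.2299, 0.1201]
tool_rot: [3.14, 0.001, 1.571]
contact_force: [-0.6, 0.4, -0.1]
opening: 0.0451
grip_force: 0.0
```

>>> step_arm:
  motion:
    - [[1,0.1,0],-0.17]
    - [[2,0.2,0],-0.34]
    - [[3,0.3,0],-0.51]
    - [[4,0.4,0],-0.68]
    - [[5,0.5,0],-0.85]
    - [[6,0.6,0],-1.02]
    - [[7,0.7,0],-1.19]
    - [[7.8,0.9,0],-1.35]
    - [[8.21,0.91,0],-1.462]
    - [[8.21,0.91,0],-1.462]

```text
time: 8.93
tool_pos: [0.503, 0.264, 0.1179]
tool_rot: [-3.141, -0.002, 3.035]
contact_force: [-0.0, -1.2, 0.2]
opening: 0.0451
grip_force: 0.0
```

```bash
python3 - <<'E'
from h import *
c=cam("top");cv2.imwrite("pics/t2.png",cv2.resize(c["pixels"][130:255,165:455,::-1],None,fx=2.7,fy=2.7))
for b in bars(c,wood(c,(362,136,446,246)),.034,300): print("board",np.round(b[:5],1))
c=cam("wrist")
for b in bars(c,wood(c),.018,800): print("w",np.round(b[:5],1),b[5].round())
E
```

```text
board [ 5.575e+02 -2.296e+02  2.850e+02  1.975e+02  2.000e-01]
w [609.3 298.7 291.6  13.2  83.9] [363. 314.]
w [501.2 122.8  31.3  26.3  -8.1] [156. 221.]
w [499.2 181.4  60.1  24.4   8.6] [223. 211.]
w [486.8 266.  130.4  20.4  -6.2] [317. 185.]
w [439.3 510.4 143.   26.    9.8] [621.  89.]
```

View pics/t2.png

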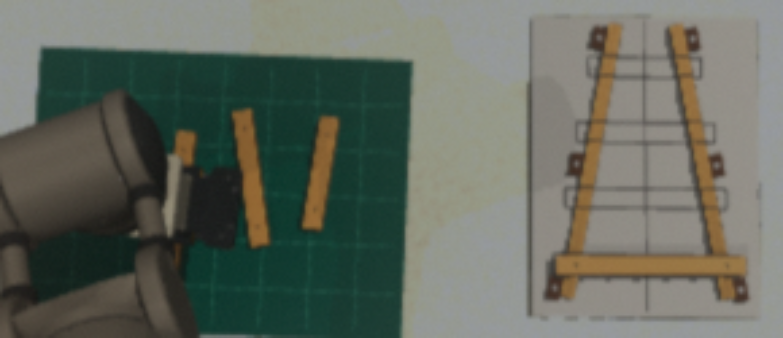

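The picture shows the 195 rung lying square on the wide-end outline at (650,265). The arm is now over the 170 rung, which lies midway between the fingers.

>>> step_arm:
  motion:
    - [[0,0,0],0]
    - [[0,0,0.7],0]
    - [[0,0,1.2],0]
    - [[0,0,1.5],0]
    - [[0,0,1.62],0]
    - [[0,0,1.62],0]
    - [[0,0,1.62],0]
    - [[0,0,1.62],0]

```text
time: 10.02
tool_pos: [0.5044, 0.2629, 0.0231]
tool_rot: [3.141, 0.001, 3.033]
contact_force: [0.1, 0.1, 0.1]
opening: 0.0447
grip_force: 0.0
```

>>> step_arm:
  motion:
    - [[0,0,0],0]
    - [[0,0,0],0]
    - [[0,0,0],0]
    - [[0,0,0],0]
    - [[0,0,0],0]
    - [[0,0,0],0]
  hand: 255

```text
time: 10.78
tool_pos: [0.504, 0.2629, 0.0224]
tool_rot: [3.141, 0.0, 3.033]
contact_force: [-0.3, 0.5, 0.9]
opening: 0.0199
grip_force: 15.0
```

>>> step_arm:
  motion:
    - [[0,0,-0.2],0]
    - [[0,0,-0.6],0]
    - [[0,0,-1.1],0]
    - [[0,0,-1.5],0]
    - [[0,0,-1.62],0]
    - [[0,0,-1.62],0]
    - [[0,0,-1.62],0]

```text
time: 11.65
tool_pos: [0.5034, 0.2625, 0.1185]
tool_rot: [-3.141, -0.002, 3.033]
contact_force: [-0.4, 0.1, -0.5]
opening: 0.0199
grip_force: 15.0
```

>>> step_arm:
  motion:
    - [[-0.1,-0.8,0],0.15]
    - [[-0.2,-1.7,0],0.32]
    - [[-0.4,-2.6,0],0.49]
    - [[-0.5,-3.5,0],0.66]
    - [[-0.6,-4.5,0],0.83]
    - [[-0.8,-5.5,0],1.0]
    - [[-0.9,-6.5,0],1.17]
    - [[-1.0,-7.4,0],1.33]
    - [[-1.15,-8.0,0],1.462]
    - [[-1.15,-8.14,0],1.462]

```text
time: 12.9
tool_pos: [0.5191, -0.2324, 0.1183]
tool_rot: [-3.141, -0.001, 1.568]
contact_force: [-0.0, -0.1, 0.2]
opening: 0.0196
grip_force: 15.0
```

>>> step_arm:
  motion:
    - [[0,0,0],0]
    - [[0,0,0],0]
    - [[0,0,0.5],0]
    - [[0,0,0.9],0]
    - [[0,0,1.15],0]
    - [[0,0,1.25],0]
    - [[0,0,1.31],0]
    - [[0,0,1.35],0]
    - [[0,0,1.35],0]
    - [[0,0,1.35],0]

```text
time: 14.15
tool_pos: [0.5197, -0.2304, 0.0389]
tool_rot: [3.141, 0.0, 1.571]
contact_force: [-0.0, -0.8, -0.8]
opening: 0.02
grip_force: 15.0
```

>>> step_arm:
  motion:
    - [[0,0,0],0]
    - [[0,0,0],0]
    - [[0,0,0],0]
    - [[0,0,0],0]
    - [[0,0,-0.2],0]
    - [[0,0,-0.6],0]
    - [[0,0,-1.2],0]
    - [[0,0,-1.35],0]
    - [[0,0,-1.35],0]
  hand: 130

```text
time: 15.28
tool_pos: [0.5197, -0.2303, 0.1201]
tool_rot: [3.14, 0.001, 1.571]
contact_force: [-0.9, -0.7, 0.4]
opening: 0.0452
grip_force: 0.0
```

>>> step_arm:
  motion:
    - [[0.9,0,0],-0.17]
    - [[1.8,0.1,0],-0.34]
    - [[2.7,0.1,0],-0.51]
    - [[3.6,0.2,0],-0.68]
    - [[4.5,0.2,0],-0.85]
    - [[5.3,0.3,0],-1.02]
    - [[6.0,0.3,0],-1.19]
    - [[6.5,0.34,0],-1.36]
    - [[6.91,0.34,0],-1.53]
    - [[6.91,0.34,0],-1.7]

```text
time: 16.52
tool_pos: [0.5388, 0.186, 0.1178]
tool_rot: [3.141, -0.003, -3.004]
contact_force: [-0.3, 0.2, -0.5]
opening: 0.0447
grip_force: 0.0
```

>>> step_arm:
  motion:
    - [[0,0,0],-0.019]
    - [[0,0,0.7],-0.019]
    - [[0,0,0.7],-0.019]

```text
time: 16.9
tool_pos: [0.5375, 0.1835, 0.0745]
tool_rot: [-3.141, -0.008, -2.997]
contact_force: [-0.2, -1.3, 0.1]
opening: 0.0452
grip_force: 0.0
```

```bash
python3 - <<'E'
from h import *
c=cam("wrist");cv2.imwrite("pics/w3.png",c["pixels"][:,:,::-1])
for b in bars(c,wood(c),.018,800): print("w",np.round(b[:5],1),b[5].round())
E
```

```text
w [593.9 230.7 238.4  26.3 -81.6] [361. 312.]
w [522.6 117.1  71.4  22.2  -8.6] [225. 189.]
w [517.3 181.6  94.9  20.2   8.8] [317. 194.]
```

>>> step_arm:
  motion:
    - [[0,0,0.5],0]
    - [[0,0,0.8],0]
    - [[0,0,0.92],0]
    - [[0,0,0.92],0]
    - [[0,0,0.92],0]
    - [[0,0,0.92],0]

```text
time: 17.7
tool_pos: [0.5404, 0.1845, 0.0232]
tool_rot: [3.141, 0.001, -2.994]
contact_force: [-0.9, -0.0, -0.2]
opening: 0.0452
grip_force: 0.0
```

>>> step_arm:
  motion:
    - [[0,0,0],0]
    - [[0,0,0],0]
    - [[0,0,0],0]
    - [[0,0,0],0]
    - [[0,0,0],0]
    - [[0,0,0],0]
  hand: 255

```text
time: 18.45
tool_pos: [0.5399, 0.1844, 0.0223]
tool_rot: [3.142, 0.0, -2.993]
contact_force: [-0.3, 0.1, -0.1]
opening: 0.0197
grip_force: 15.0
```

>>> step_arm:
  motion:
    - [[0,0,-0.2],0]
    - [[0,0,-0.6],0]
    - [[0,0,-1.1],0]
    - [[0,0,-1.5],0]
    - [[0,0,-1.62],0]
    - [[0,0,-1.62],0]
    - [[0,0,-1.62],0]

```text
time: 19.32
tool_pos: [0.5393, 0.1842, 0.1185]
tool_rot: [3.142, -0.002, -2.993]
contact_force: [0.3, 0.0, -0.5]
opening: 0.0198
grip_force: 15.0
```

>>> step_arm:
  motion:
    - [[0,-0.6,0],0.15]
    - [[0,-1.4,0],0.32]
    - [[0.1,-2.2,0],0.49]
    - [[0.1,-3.0,0],0.66]
    - [[0.1,-3.8,0],0.83]
    - [[0.1,-4.6,0],1.0]
    - [[0.2,-5.4,0],1.17]
    - [[0.2,-6.2,0],1.34]
    - [[0.2,-6.8,0],1.51]
    - [[0.2,-6.98,0],1.68]

```text
time: 20.58
tool_pos: [0.5894, -0.234, 0.1179]
tool_rot: [-3.14, -0.001, 1.602]
contact_force: [-0.5, 0.5, -1.0]
opening: 0.0198
grip_force: 15.0
```

>>> step_arm:
  motion:
    - [[0,0,0],0.039]
    - [[0,0,0],0.039]
    - [[0,0,0.5],0.039]
    - [[0,0,0.9],0.039]
    - [[0,0,1.15],0.039]
    - [[0,0,1.25],0.039]
    - [[0,0,1.31],0.039]
    - [[0,0,1.35],0.039]
    - [[0,0,1.35],0.039]
    - [[0,0,1.35],0.039]

```text
time: 21.82
tool_pos: [0.5901, -0.2317, 0.0389]
tool_rot: [3.141, 0.0, 1.571]
contact_force: [0.5, -0.2, -0.2]
opening: 0.0198
grip_force: 15.0
```

>>> step_arm:
  motion:
    - [[0,0,0],0]
    - [[0,0,0],0]
    - [[0,0,0],0]
    - [[0,0,0],0]
    - [[0,0,-0.2],0]
    - [[0,0,-0.6],0]
    - [[0,0,-1.2],0]
    - [[0,0,-1.35],0]
    - [[0,0,-1.35],0]
  hand: 130

```text
time: 22.95
tool_pos: [0.5901, -0.2317, 0.1201]
tool_rot: [3.14, 0.001, 1.571]
contact_force: [0.0, -0.0, -0.7]
opening: 0.0451
grip_force: 0.0
```

>>> step_arm:
  motion:
    - [[0.7,-0.1,0],-0.17]
    - [[1.4,-0.2,0],-0.34]
    - [[2.2,-0.3,0],-0.51]
    - [[3.0,-0.4,0],-0.68]
    - [[3.8,-0.5,0],-0.85]
    - [[4.5,-0.6,0],-1.02]
    - [[5.2,-0.7,0],-1.19]
    - [[5.71,-0.74,0],-1.36]
    - [[5.71,-0.74,0],-1.419]
    - [[5.71,-0.74,0],-1.419]

```text
time: 24.2
tool_pos: [0.5447, 0.1113, 0.1182]
tool_rot: [-3.141, -0.002, 2.99]
contact_force: [-0.1, -0.2, -0.1]
opening: 0.0449
grip_force: 0.0
```

>>> step_arm:
  motion:
    - [[0,0,0],0]
    - [[0,0,0.7],0]
    - [[0,0,0.7],0]

```text
time: 24.58
tool_pos: [0.5433, 0.1103, 0.075]
tool_rot: [-3.14, -0.007, 2.988]
contact_force: [-1.1, -0.7, 0.5]
opening: 0.0451
grip_force: 0.0
```

```bash
python3 - <<'E'
from h import *
c=cam("wrist")
for b in bars(c,wood(c),.018,800): print("w",np.round(b[:5],1),b[5].round())
E
```

```text
w [621.1 137.7 239.    7.2  81.4] [366. 314.]
w [529.3 114.7  84.   20.1  -8.6] [318. 203.]
```

>>> step_arm:
  motion:
    - [[0,0,0.5],0]
    - [[0,0,0.8],0]
    - [[0,0,0.92],0]
    - [[0,0,0.92],0]
    - [[0,0,0.92],0]
    - [[0,0,0.92],0]

```text
time: 25.38
tool_pos: [0.546, 0.111, 0.0232]
tool_rot: [3.141, 0.001, 2.99]
contact_force: [0.2, 0.6, -0.5]
opening: 0.0449
grip_force: 0.0
```

>>> step_arm:
  motion:
    - [[0,0,0],0]
    - [[0,0,0],0]
    - [[0,0,0],0]
    - [[0,0,0],0]
    - [[0,0,0],0]
    - [[0,0,0],0]
  hand: 255

```text
time: 26.12
tool_pos: [0.5455, 0.111, 0.0223]
tool_rot: [3.141, -0.0, 2.99]
contact_force: [-0.0, -0.4, 1.3]
opening: 0.0197
grip_force: 15.0
```

>>> step_arm:
  motion:
    - [[0,0,-0.2],0]
    - [[0,0,-0.6],0]
    - [[0,0,-1.1],0]
    - [[0,0,-1.5],0]
    - [[0,0,-1.62],0]
    - [[0,0,-1.62],0]
    - [[0,0,-1.62],0]

```text
time: 27.0
tool_pos: [0.5449, 0.1109, 0.1185]
tool_rot: [-3.141, -0.002, 2.99]
contact_force: [-0.0, -0.8, -0.8]
opening: 0.0197
grip_force: 15.0
```

>>> step_arm:
  motion:
    - [[-0.3,-0.5,0],0.15]
    - [[-0.6,-1.1,0],0.32]
    - [[-0.9,-1.8,0],0.49]
    - [[-1.2,-2.5,0],0.66]
    - [[-1.5,-3.2,0],0.83]
    - [[-1.9,-3.9,0],1.0]
    - [[-2.2,-4.5,0],1.17]
    - [[-2.5,-5.0,0],1.33]
    - [[-2.75,-5.36,0],1.419]
    - [[-2.75,-5.36,0],1.419]

```text
time: 28.25
tool_pos: [0.6596, -0.2334, 0.1176]
tool_rot: [-3.14, -0.001, 1.569]
contact_force: [-0.7, 0.2, -0.4]
opening: 0.0196
grip_force: 15.0
```

>>> step_arm:
  motion:
    - [[0,0,0],0]
    - [[0,0,0],0]
    - [[0,0,0.5],0]
    - [[0,0,0.9],0]
    - [[0,0,1.15],0]
    - [[0,0,1.25],0]
    - [[0,0,1.31],0]
    - [[0,0,1.35],0]
    - [[0,0,1.35],0]
    - [[0,0,1.35],0]

```text
time: 29.5
tool_pos: [0.6602, -0.232, 0.039]
tool_rot: [3.141, 0.0, 1.571]
contact_force: [0.4, -0.1, -0.7]
opening: 0.0201
grip_force: 15.0
```

Release, rise, and move clear so I can check.

>>> step_arm:
  motion:
    - [[0,0,0],0]
    - [[0,0,0],0]
    - [[0,0,0],0]
    - [[0,0,0],0]
    - [[0,0,-0.2],0]
    - [[0,0,-0.6],0]
    - [[0,0,-1.2],0]
    - [[0,0,-2.0],0]
    - [[0,0,-2.0],0]
  hand: 130

```text
time: 30.62
tool_pos: [0.6623, -0.2329, 0.1649]
tool_rot: [3.132, 0.004, 1.571]
contact_force: [0.3, 0.2, 0.4]
opening: 0.0449
grip_force: 0.0
```

>>> step_arm:
  motion:
    - [[0.8,0,0],0]
    - [[1.8,0,0],0]
    - [[2.8,0,0],0]
    - [[3.8,0,0],0]
    - [[4.8,-0.5,0],0]
    - [[5.6,-1,0],0]
    - [[6,-1,0],0]
    - [[6,-1,0],0]
    - [[6,-1,0],0]

```text
time: 31.75
tool_pos: [0.6001, 0.1273, 0.1583]
tool_rot: [-3.141, 0.0, 1.571]
contact_force: [-0.2, -0.4, 0.3]
opening: 0.0449
grip_force: 0.0
```

```bash
python3 - <<'E'
from h import *
c=cam("top");d=cam("side")
cv2.imwrite("pics/t4.png",cv2.resize(c["pixels"][130:255,355:455,::-1],None,fx=4.6,fy=4.6,interpolation=cv2.INTER_CUBIC))
cv2.imwrite("pics/s4.png",cv2.resize(d["pixels"][170:330,265:445,::-1],None,fx=3.5,fy=3.5,interpolation=cv2.INTER_CUBIC))
E
```

```text
(no output)
```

View pics/t4.png

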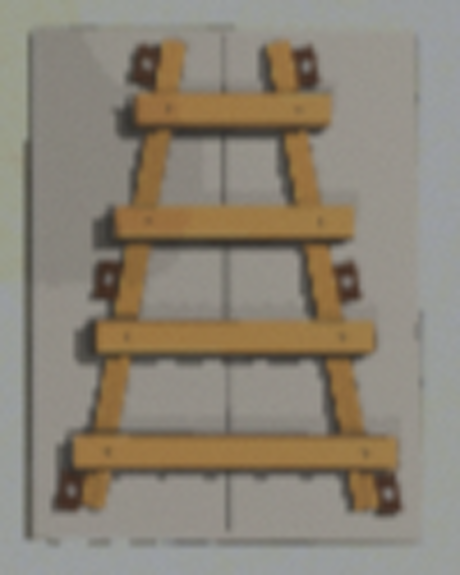

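View pics/s4.png

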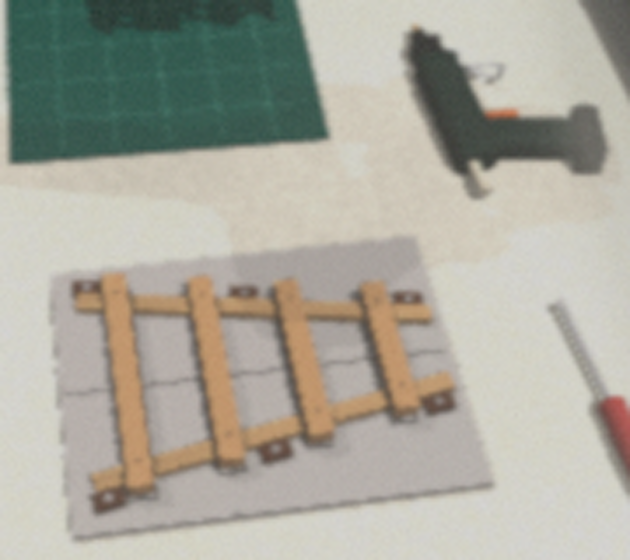

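Both views show all four rungs flat across both rails on their outlines, longest at the wide end, and the glue gun where it was. One quick check of the top-face centres, then hand in if they agree.

```bash
python3 - <<'E'
from h import *
c=cam("top")
k=np.array([[233,109],[235,222],[235.5,337],[235.5,452]])
P=ray(c,np.c_[355+(k[:,0]+.5)/4.6-.5,130+(k[:,1]+.5)/4.6-.5],.034)[:,:2]*1000
M=np.array([[660,-231.5],[590,-231],[520,-230],[450,-229.5]])
print((P-M).round(1)); s=robot.observe(); print(s["time"],s["grip_force"])
if np.abs(P-M).max()<7: print(robot.hand_in())
E
```

```text
[[-1.1 -1. ]
 [-1.2 -1.7]
 [-1.7 -2. ]
 [-1.4 -1.5]]
31.9 0.0
the job is handed in; nothing more can be done
None
```

All four rungs lie flat across both rails on their own marks, measured within about 3 mm of centre, the glue gun looks untouched, and I handed the job in at 31.9 s; no verdict came back.

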